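# Bring the red-lidded paste jar to the front of the carousel

## Robot

A 6-joint arm with a two-finger parallel gripper is mounted at the origin on the work surface; the furniture and walls round the work are solid. World frame = base frame: x ahead of the robot, y to its left, z up, the work surface at z = 0. Lengths are in m, angles in rad, forces in N, time in s.
With the tool pointing down it reaches from about 0.425 to 0.95 m from the base axis. Payload 3.5 kg.
Tool frame: the origin (TCP) lies midway between the tips of the shut fingers; the grasp point (between the pads) lies ctrl.grip_depth behind it (ctrl.grip_depth is the distance from the TCP to the grasp point, in m); z points along the fingers, y is the line along which they close (so a half turn about z gives the same grasp; the last joint's range is limited). The gripper opens to 85 mm and grips with 20 to 120 N. Pads are 22 mm wide; open, the fingers measure 114 mm over their backs; the gripper's body (76 mm by 85 mm) begins 54 mm behind the grasp point. The pads swing forward as they close: fully open they stand 13 mm farther back than shut.
Start: joints at [1.07, 0.286, 1.577, -0, 1.279, -0.15], TCP at [0.232, 0.634, 0.231] pointing down, gripper open.
Joint ranges: [-2.77, 2.77], [-0.9, 2.22], [0.21, 2.48], [-1.53, 4.67], [0.24, 2.81], [-2.84, 2.84]. Speed limits (rad/s): [2.79, 2.79, 3.14, 3.14, 3.14, 3.14].

## Interface

Orientations are given as a unit quaternion [w, x, y, z].
In Python, from cell import ctrl gives the robot as it stands. The module is installed in compiled form; this text tells all that it offers.
- The arm moves only by the shell command python3 -m handwheel 'ROWS' [FORCE]. ROWS is JSON, a list that holds one entry, the list of rows, each a list of 5 numbers: the opening, from 0 (shut) to 1 (fully open), then the shift along the world's x, y, z in m, then the turn about the world's z in degrees. In form: [[[gripper, x, y, z, twist], ...]]. A call has 1 to 10 rows; each row shifts and turns the commanded pose from where the row before left it; what a row does not reach is not made up. A row lasts 1/12 s, in which the tool goes at most 41.7 mm and 7.16 degrees, less where a joint would pass 70% of its speed; a pose out of reach is approached as far as the arm can. A call with a gripper value outside its range is refused whole. The fingers move at their own pace and stop on an object; FORCE is the grip in N (left out, the last holds). Time passes only in rows, so rows that do not move let the fingers close. It gives the time, the measured TCP pose, the force, the opening and the grip force at its end, in the units of the state.
- ctrl.read_state(): the state, without advancing time (a new reading comes with each control period).
- ctrl.snapshot(name): name is "side" or "top"; returns a dict with "color" (384x512x3 uint8, red, green, blue), "z_map" (384x512 float32, m along the optical axis (not along the pixel's ray), 0 where there is no reading), "intrinsics" (3x3 intrinsics, pixels), "k1" (the pictures are not rectified: a ray, as slopes to the right and down, at radius r is drawn at 1 + k1 r^2 times it, then the intrinsics apply), "R" (3x3) and "t" (3): a world point X has camera coordinates R X + t. Camera axes: x right, y down, z forward; pixel columns grow to the right and rows downward; lengths in m; the calibration is good to about 2 mm. A picture is of the moment at which its call begins.
- ctrl.finish_job(): hands the job in; it is judged then, once.
The state is a dict: "t": time; "qpos": joint angles; "joint_vel": joint speeds; "effort": joint torques, N m; "position": TCP position; "tcp_rot": TCP orientation; "ft_force": force on the tool from outside, world axes, zero at the start; "wrist_torque": the same for the moment, N m; "finger_gap": opening from 0.0 (shut) to 1.0 (fully open); "finger_force": force on a finger pad.
Only numpy, scipy, OpenCV 4.12 (cv2) and the standard library are available. Lean on these libraries where they do the work, as an engineer would, in place of code of your own. Each camera call takes 0.05 s, during which the arm holds its last target. There are 200 camera calls.

## Task

Push the blue posts on the rim of the bench carousel with your fingertips, turning it gently either way until its jar with the red lid stands at the front, directly in line with the red arrow on the fixed foot. Do not grip or lift anything, do not touch the things standing on the carousel, and leave everything round it where it is. Finish with the carousel at rest and your hand clear of it.

Things in the scene. Friction and masses are not known exactly. Their poses are not given: they have to be found in the camera images.
- carousel_base: fixed dark steel foot of the carousel, on the table; origin on the carousel's vertical turning axis, at table height; its own -x axis is the carousel's front, where a tongue 8 mm high and 34 mm wide reaches from under the disc to 188 mm from the axis and carries a flat red arrow that points at the axis
- arrow_tip (a point): tip of the red arrow on the foot's tongue, 152 mm in front of the axis and 10 mm above the table; the line from the axis through it is the front direction
- turntable: white turning disc, 290 mm across, 16 mm thick, top 34 mm above the table; origin on the axis at its underside, z up, -x to the widest cup. Turns either way, a full turn at least, against light drag (under 0.3 N m); stays where left. Four grey cups, rims 13 mm high, centres 68 mm from the axis, 90 degrees apart, each hold one thing (tops up to 80 mm above the disc)
- post_top (a point): centre of the top of one of eight equal upright blue finger posts on the disc, 130 mm from the axis, 45 degrees apart, 16 mm across, tops 66 mm above the disc (100 mm above the table). Posts stand 22.5 degrees either side of each cup, seen from the axis. Turns with the disc; the other seven follow by steps of 45 degrees
- red_jar: the jar to bring to the front: small white jar with a red screw lid, 57 mm across, 75 mm high, loose in its cup (1 to 2 mm of play); origin at the centre of its underside, on the disc, about 68 mm from the axis. It may be in any cup but the one nearest the front at the start
- black_jar: small white jar with a black lid, 49 mm across, 60 mm high, loose in a cup on the disc; origin at the centre of its underside; not to be touched
- cotton_buds: clear tub of pink cotton buds, 77 mm across, 80 mm high, loose in the widest cup; origin at the centre of its underside; not to be touched
- loupe: black stand loupe, 43 mm across, 38 mm high, loose in a cup; origin at the centre of its underside; not to be touched
- weight: grey cloth-covered lead weight, 100x46x27 mm, lying on the table; origin at the centre of its underside, length along its x; leave alone
- tweezers: steel tweezers, 131x20x9 mm, lying on the table; origin at the centre of the underside, length along x; leave alone
- prints_b1: stack of prints, 130x196x23 mm, on the table at the left; origin at the centre of its underside; leave alone
- prints_b2: stack of prints, 137x177x29 mm, on the table at the left; origin at the centre of its underside; leave alone
Things that resemble listed ones, but are neither listed nor needed, are in the scene too. Of the things like the red_jar, leave any that is purple or turquoise; of the rest the smaller one is meant.

How it is judged:
By the outcome, as a careful person would: the job done as asked, in the order asked, and still so for the second after the job is handed in, with the robot touching nothing.
It also fails if it takes over 58 s, if anything falls off the work surface, if the arm or the gripper's body presses on something with over 40 N, if the wrist force passes 120 N, or if a joint passes its speed limit or range.

## Working session

There is one attempt and no reset: what is moved stays moved. The work goes in short steps, Python scripts to look and compute and a shell command to move; the robot and the scene stay as the last step left them, time stands still between calls to the robot, and variables do not carry over. Pictures are saved under pics/ and viewed, at most 10 in all, crops included, and the job is handed in when it is done.

```bash
mkdir -p pics; cat > h.py <<'E'
import numpy as np, cv2
from cell import ctrl
def snap(n):
    s=ctrl.snapshot(n); return s
def cloud(s):
    K=np.array(s["intrinsics"]);h,w=s["z_map"].shape
    u,v=np.meshgrid(np.arange(w),np.arange(h))
    p=np.stack([u,v],-1).reshape(-1,1,2).astype(float)
    q=cv2.undistortPoints(p,K,np.array([s["k1"],0,0,0,0.])).reshape(h,w,2)
    z=s["z_map"]; X=np.stack([q[...,0]*z,q[...,1]*z,z],-1)
    W=(X-np.array(s["t"]))@np.array(s["R"]); W[z==0]=np.nan
    return W
def save(s,n): cv2.imwrite("pics/"+n,s["color"][...,::-1])
E
python3 - <<'E'
from h import *
for n in("top","side"):
    s=snap(n); save(s,n+"0.png"); W=cloud(s); np.savez(n+"0.npz",W=W,c=s["color"])
    hsv=cv2.cvtColor(s["color"],cv2.COLOR_RGB2HSV)
    m=((hsv[...,0]>95)&(hsv[...,0]<130)&(hsv[...,1]>120)&(hsv[...,2]>50)).astype(np.uint8)
    k,l,st,ce=cv2.connectedComponentsWithStats(m)
    for i in range(1,k):
        if st[i,4]>15: 
            P=W[l==i];P=P[~np.isnan(P[:,0])]
            if len(P): print(n,ce[i].round(),st[i,4],np.median(P,0).round(3),P[:,2].max().round(3))
print(ctrl.read_state())
E
```

```text
top [454. 279.] 34 [ 0.267 -0.606  0.014] 0.021
side [310. 210.] 21 [ 0.692 -0.11   0.083] 0.098
side [180. 362.] 56 [ 0.267 -0.611  0.013] 0.017
{'t': 0.1, 'qpos': array([ 1.06999093e+00,  2.87146864e-01,  1.57807592e+00, -2.64005539e-05,
        1.27860209e+00, -1.49979321e-01]), 'joint_vel': array([-0.00136898, -0.00346838, -0.00280081,  0.00109239,  0.0012488 ,
       -0.00155623]), 'effort': array([ 1.76080348e-04, -4.07300270e+01, -2.93696755e+01, -1.60293298e-04,
        3.46713889e-03,  1.08593778e-05]), 'position': array([0.23164634, 0.63335261, 0.23001443]), 'tcp_rot': array([-3.44824174e-04,  1.74510984e-01,  9.84654595e-01, -1.06157895e-03]), 'ft_force': array([-0.58587551,  0.40409044,  0.02182905]), 'wrist_torque': array([-0.04633486,  0.03837918,  0.04487096]), 'finger_force': 0.0, 'finger_gap': 1.0033267185512829}
```

View pics/top0.png

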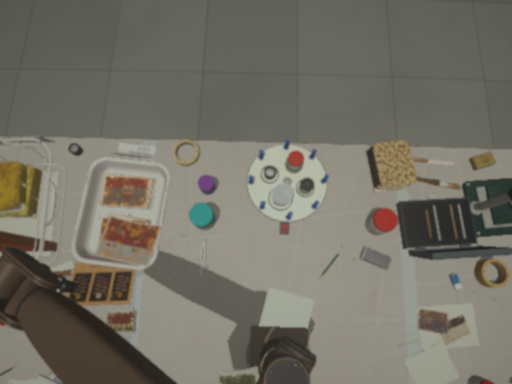

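View pics/side0.png

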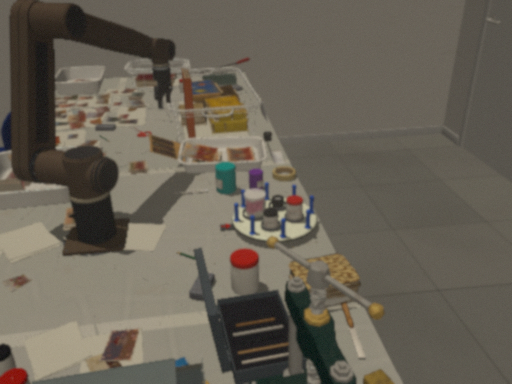

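The top view shows the carousel centred near (287,182), the red-lid jar at (295,159) near the back, and the arrow at (284,228). The side view confirms this. Next I'll measure them precisely.

```bash
cat >> h.py <<'E'
from scipy.optimize import least_squares
def rayz(s,uv,z):
    K=np.array(s["intrinsics"]);q=cv2.undistortPoints(np.array(uv,float).reshape(-1,1,2),K,np.array([s["k1"],0,0,0,0.])).reshape(-1,2)
    R=np.array(s["R"]);t=np.array(s["t"]);d=np.c_[q,np.ones(len(q))]@R;o=-R.T@t
    return o+d*((z-o[2])/d[:,2])[:,None]
def measure(s,verbose=False,c0=None):
    W=cloud(s);rgb=s["color"].astype(int);r,g,b=rgb[...,0],rgb[...,1],rgb[...,2]
    near=(W[...,0]>.5)&(W[...,0]<.93)&(abs(W[...,1])<.25)
    def comps(m,a):
        k,l,st,ce=cv2.connectedComponentsWithStats(m.astype(np.uint8))
        return [(ce[i],st[i,4],W[l==i]) for i in range(1,k) if st[i,4]>=a]
    out={}
    red=comps((r>g+60)&(r>b+60)&near,8)
    for ce,a,P in red: print("red",ce.round(1),a,np.nanmedian(P,0).round(3), rayz(s,[ce],.109)[0].round(4), rayz(s,[ce],.010)[0].round(4))
    for ce,a,P in comps((b>r+35)&(b>g+15)&near,4): print("blue",ce.round(1),a,np.nanmedian(P,0).round(3),np.nanmax(P[:,2]).round(3))
    # disc: points at height .034
    m=(abs(W[...,2]-.034)<.006)&near&(rgb.min(-1)>120)
    k,l,st,ce=cv2.connectedComponentsWithStats(cv2.morphologyEx(m.astype(np.uint8),cv2.MORPH_CLOSE,np.ones((5,5))))
    i=1+np.argmax(st[1:,4]);c=cv2.findContours((l==i).astype(np.uint8),0,1)[0][0].reshape(-1,2)
    p=rayz(s,c,.034)[:,:2];h=p[cv2.convexHull(p.astype(np.float32),returnPoints=False).ravel()]
    f=least_squares(lambda q:np.hypot(*(h-q[:2]).T)-q[2],[.7,0,.145],loss='soft_l1',f_scale=.002)
    print("disc",f.x.round(4))
    return W
E
python3 - <<'E'
from h import *
for n in("top","side"):
    s=snap(n);print(n);measure(s)
    if n=="top": cv2.imwrite("pics/c0.png",cv2.resize(s["color"][130:250,220:350,::-1],None,fx=5,fy=5,interpolation=cv2.INTER_CUBIC))
E
```

```text
top
red [295.6 158.2] 164 [ 0.657 -0.046  0.11 ] [ 0.6561 -0.045   0.109 ] [ 0.6909 -0.0562  0.01  ]
blue [286.9 141.2] 12 [ 0.721 -0.016  0.1  ] 0.103
blue [285.6 146.8] 9 [ 0.719 -0.015  0.049] 0.076
blue [261.  151.7] 13 [0.679 0.074 0.099] 0.105
blue [313.6 151.4] 13 [ 0.687 -0.11   0.099] 0.102
blue [260.8 157.4] 5 [0.675 0.073 0.056] 0.059
blue [311.1 156.9] 8 [ 0.683 -0.108  0.05 ] 0.064
blue [326.  176.5] 10 [ 0.596 -0.15   0.101] 0.106
blue [250.4 177.5] 11 [0.587 0.109 0.1  ] 0.101
blue [250. 182.] 7 [0.583 0.109 0.051] 0.068
blue [323.  181.3] 7 [ 0.594 -0.149  0.044] 0.063
blue [316.3 202.3] 9 [ 0.506 -0.115  0.1  ] 0.102
disc [ 0.5932 -0.0209  0.1437]
side
red [294.1 199.6] 105 [ 0.653 -0.052  0.106] [ 0.6524 -0.0553  0.109 ] [0.6927 0.124  0.01  ]
blue [266.1 185.5] 13 [0.583 0.101 0.095] 0.098
blue [293.6 188.1] 13 [0.678 0.068 0.092] 0.098
blue [266.5 197.5] 4 [0.585 0.103 0.038] 0.042
blue [309.2 212. ] 75 [ 0.689 -0.113  0.072] 0.101
blue [252.3 217.8] 13 [ 0.503 -0.122  0.092] 0.098
blue [282.6 227.9] 44 [ 0.595 -0.158  0.068] 0.098
blue [252.2 228.9] 14 [ 0.502 -0.125  0.052] 0.074
disc [ 0.5928 -0.097   0.0862]
```

View pics/c0.png

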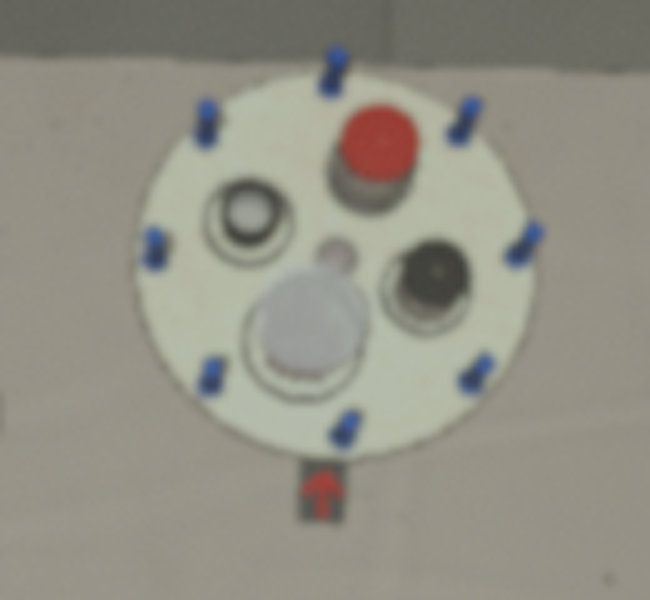

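```bash
cat >> h.py <<'E'
C=None
def posts(s,guess=None,c=(.5925,-.0205)):
    "fit blue post tops; returns centre, post angle mod 45 (deg)"
    W=cloud(s);rgb=s["color"].astype(int);r,g,b=rgb[...,0],rgb[...,1],rgb[...,2]
    m=(b>r+30)&(b>g+12)&(abs(W[...,2]-.1)<.008)&(np.hypot(W[...,0]-c[0],W[...,1]-c[1])<.16)
    k,l,st,ce=cv2.connectedComponentsWithStats(m.astype(np.uint8))
    P=np.array([rayz(s,[ce[i]],.098)[0,:2] for i in range(1,k) if st[i,4]>=4])
    if guess is None: guess=np.degrees(np.angle(np.mean(np.exp(8j*np.arctan2(P[:,1]-c[1],P[:,0]-c[0])))))/8
    def res(q):
        a=np.degrees(np.arctan2(P[:,1]-q[1],P[:,0]-q[0]));n=np.round((a-q[2]*100)/45)
        t=np.radians(q[2]*100+45*n);return (P-q[:2]-.13*np.c_[np.cos(t),np.sin(t)]).ravel()
    f=least_squares(res,[*c,guess/100],loss='soft_l1',f_scale=.002)
    return f.x[:2],f.x[2]*100,len(P),np.abs(f.fun).max()
E
python3 - <<'E'
from h import *
print(ctrl.grip_depth)
for n in("top","side"):
    s=snap(n);print(n,posts(s))
    W=cloud(s);rgb=s["color"].astype(int);r,g,b=rgb[...,0],rgb[...,1],rgb[...,2]
    m=(r>g+25)&(r>b+25)&(abs(W[...,0]-.42)<.04)&(abs(W[...,1])<.06)
    v,u=np.nonzero(m); 
    if len(u):
        A=rayz(s,np.c_[u,v],.010);w=(r-g)[v,u];print("arrow",(w[:,None]*A).sum(0)/w.sum(),A.min(0),A.max(0),len(u))
    m=(rgb.max(-1)<110)&(W[...,0]>.395)&(W[...,0]<.45)&(abs(W[...,1]+.02)<.035)|m
    v,u=np.nonzero(m);A=rayz(s,np.c_[u,v],.008);print("tongue",A.mean(0),(A.min(0)+A.max(0))/2,np.ptp(A,axis=0))
    m=(r>g+40)&(r>b+40)&(abs(W[...,2]-.109)<.008)&(np.hypot(W[...,0]-.5925,W[...,1]+.02)<.12)
    v,u=np.nonzero(m);print("lid",rayz(s,np.c_[u,v],.109).mean(0))
E
```

```text
0.0187
top (array([ 0.59236551, -0.02147377]), np.float64(2.3230293180816344), 8, np.float64(0.0009826672231147832))
arrow [ 0.43029697 -0.01609836  0.01      ] [ 0.41094729 -0.02985033  0.01      ] [ 0.44337186 -0.00143671  0.01      ] 53
tongue [ 0.4296119  -0.01571275  0.008     ] [ 0.43073837 -0.01577151  0.008     ] [0.03967105 0.02873698 0.        ]
lid [ 0.65649736 -0.04448653  0.109     ]
side (array([ 0.58883684, -0.03096259]), np.float64(2.5497377147708113), 8, np.float64(0.0014710175565058603))
arrow [ 0.42562746 -0.02004128  0.01      ] [ 0.40825385 -0.03669027  0.01      ] [ 0.43919314 -0.00290091  0.01      ] 41
tongue [ 0.42672201 -0.02607774  0.008     ] [ 0.42656632 -0.02371162  0.008     ] [4.60474764e-02 4.82925688e-02 2.22044605e-16]
lid [ 0.65193909 -0.05714053  0.109     ]
```

```bash
python3 -m handwheel '[[[0,0.019,-0.035,0,3],[0,0.019,-0.035,0,3],[0,0.019,-0.035,0,3],[0,0.019,-0.035,0,3],[0,0.019,-0.035,0,3],[0,0.019,-0.035,0,3],[0,0.019,-0.035,0,3],[0,0.019,-0.035,0,3],[0,0.019,-0.035,0,2],[0,0.019,-0.035,0,2]]]' 20; python3 -m handwheel '[[[0,0.019,-0.035,0,0],[0,0.019,-0.035,0,0],[0,0.019,-0.035,0,0],[0,0.019,-0.035,0,0],[0,0.019,-0.035,0,0],[0,0.019,-0.035,0,0],[0,0.019,-0.035,0,0],[0,0.019,-0.035,0,0],[0,0.019,-0.035,0,0],[0,0.019,-0.035,0,0]]]'
```

```text
t: 1.13
position: [0.4224, 0.2821, 0.2316]
tcp_rot: [0.0, -0.07, 0.998, 0.0]
ft_force: [0.2, 0.9, 0.0]
finger_gap: 0.0
finger_force: 0.0
t: 1.97
position: [0.6125, -0.0681, 0.2314]
tcp_rot: [0.0, -0.069, 0.998, 0.0]
ft_force: [0.0, 1.4, 0.8]
finger_gap: -0.0
finger_force: 0.0
```

```bash
python3 -m handwheel '[[[0,0.017,-0.037,0,0],[0,0.017,-0.038,0,0],[0,0,0,0,0],[0,0,0,-0.03,0],[0,0,0,-0.03,0],[0,0,0,-0.03,0],[0,0,0,-0.03,0],[0,0,0,-0.02,0],[0,0,0,-0.016,0],[0,0,0,0,0]]]'
cat > arc.py <<'E'
import numpy as np,sys
cx,cy=.5924,-.0215;R=.132
a=[float(x) for x in sys.argv[1:]]
p=[(cx+R*np.cos(np.radians(x)),cy+R*np.sin(np.radians(x))) for x in a]
print(np.round(p[0],4))
for i in range(1,len(a)): print("%.0f: %.4f,%.4f tw %.1f"%(a[i],p[i][0]-p[i-1][0],p[i][1]-p[i-1][1],a[i]-a[i-1]))
E
python3 arc.py -66 -69 -72 -75 -78 -81 -84 -87 -90 -93 -96 -100 -104 -108 -112 -116 -120 -124 -128 -132 -136 -140 -144 -148 -152 -156 -160 -164 -168 -172 -176 -180 -184 -188 -192 -196 -200 -204 -208 -212 -216 -220 -224 -228 -231 -234 -236 -238 -239 -240 -241
python3 - <<'E'
from h import *
s=snap("top");print(posts(s)); save(s,"t1.png")
cv2.imwrite("pics/c1.png",cv2.resize(s["color"][130:250,220:350,::-1],None,fx=4,fy=4))
E
```

```text
t: 2.8
position: [0.6427, -0.1396, 0.0703]
tcp_rot: [-0.004, -0.069, 0.998, 0.002]
ft_force: [-0.4, 0.3, -0.3]
finger_gap: -0.001
finger_force: 0.0
[ 0.6461 -0.1421]
-69: -0.0064,-0.0026 tw -3.0
-72: -0.0065,-0.0023 tw -3.0
-75: -0.0066,-0.0020 tw -3.0
-78: -0.0067,-0.0016 tw -3.0
-81: -0.0068,-0.0013 tw -3.0
-84: -0.0069,-0.0009 tw -3.0
-87: -0.0069,-0.0005 tw -3.0
-90: -0.0069,-0.0002 tw -3.0
-93: -0.0069,0.0002 tw -3.0
-96: -0.0069,0.0005 tw -3.0
-100: -0.0091,0.0013 tw -4.0
-104: -0.0090,0.0019 tw -4.0
-108: -0.0089,0.0025 tw -4.0
-112: -0.0087,0.0032 tw -4.0
-116: -0.0084,0.0037 tw -4.0
-120: -0.0081,0.0043 tw -4.0
-124: -0.0078,0.0049 tw -4.0
-128: -0.0075,0.0054 tw -4.0
-132: -0.0071,0.0059 tw -4.0
-136: -0.0066,0.0064 tw -4.0
-140: -0.0062,0.0068 tw -4.0
-144: -0.0057,0.0073 tw -4.0
-148: -0.0052,0.0076 tw -4.0
-152: -0.0046,0.0080 tw -4.0
-156: -0.0040,0.0083 tw -4.0
-160: -0.0035,0.0085 tw -4.0
-164: -0.0028,0.0088 tw -4.0
-168: -0.0022,0.0089 tw -4.0
-172: -0.0016,0.0091 tw -4.0
-176: -0.0010,0.0092 tw -4.0
-180: -0.0003,0.0092 tw -4.0
-184: 0.0003,0.0092 tw -4.0
-188: 0.0010,0.0092 tw -4.0
-192: 0.0016,0.0091 tw -4.0
-196: 0.0022,0.0089 tw -4.0
-200: 0.0028,0.0088 tw -4.0
-204: 0.0035,0.0085 tw -4.0
-208: 0.0040,0.0083 tw -4.0
-212: 0.0046,0.0080 tw -4.0
-216: 0.0052,0.0076 tw -4.0
-220: 0.0057,0.0073 tw -4.0
-224: 0.0062,0.0068 tw -4.0
-228: 0.0066,0.0064 tw -4.0
-231: 0.0053,0.0045 tw -3.0
-234: 0.0055,0.0042 tw -3.0
-236: 0.0038,0.0026 tw -2.0
-238: 0.0039,0.0025 tw -2.0
-239: 0.0020,0.0012 tw -1.0
-240: 0.0020,0.0012 tw -1.0
-241: 0.0020,0.0011 tw -1.0
(array([ 0.59227569, -0.02181123]), np.float64(2.484586517452805), 4, np.float64(0.00028807910427731953))
```

View pics/c1.png

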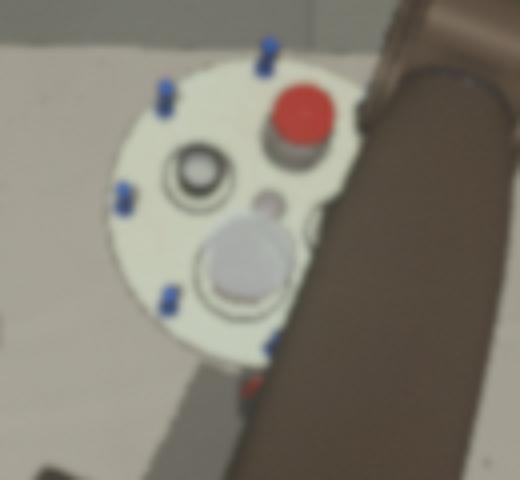

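The view shows the disc undisturbed, with the arm reaching in from the right and the red lid still at about (303,115) in the crop. Now I'll start the push.

```bash
python3 -m handwheel '[[[0,-0.003,-0.005,0.003,-3],[0,-0.0065,-0.0023,0,-3],[0,-0.0066,-0.002,0,-3],[0,-0.0067,-0.0016,0,-3],[0,-0.0068,-0.0013,0,-3],[0,-0.0069,-0.0009,0,-3],[0,-0.0069,-0.0005,0,-3],[0,-0.0069,-0.0002,0,-3],[0,-0.0069,0.0002,0,-3],[0,-0.0069,0.0005,0,-3]]]'
python3 - <<'E'
from h import *
print(posts(snap("top")))
print(posts(snap("side")))
E
```

```text
t: 3.68
position: [0.5835, -0.1552, 0.0811]
tcp_rot: [0.003, 0.193, 0.981, -0.001]
ft_force: [1.5, -1.1, -1.2]
finger_gap: -0.004
finger_force: 0.9
(array([ 0.59212247, -0.02143282]), np.float64(-12.12700764880912), 6, np.float64(0.001387803633159157))
(array([ 0.58873678, -0.03178782]), np.float64(-12.772655682554326), 6, np.float64(0.0029013533463271984))
```

```bash
python3 -m handwheel '[[[0,-0.0091,0.0013,0,-4],[0,-0.009,0.0019,0,-4],[0,-0.0089,0.0025,0,-4],[0,-0.0087,0.0032,0,-4],[0,-0.0084,0.0037,0,-4],[0,-0.0081,0.0043,0,-4],[0,-0.0078,0.0049,0,-4],[0,-0.0075,0.0054,0,-4],[0,-0.0071,0.0059,0,-4],[0,-0.0066,0.0064,0,-4]]]'
python3 - <<'E'
from h import *
print(posts(snap("top")));print(posts(snap("side")));p=ctrl.read_state();print(p["position"],p["qpos"])
E
```

```text
t: 4.62
position: [0.5019, -0.1157, 0.0804]
tcp_rot: [0.002, 0.516, 0.856, -0.0]
ft_force: [-1.0, -2.9, 0.3]
finger_gap: -0.002
finger_force: 1.0
(array([ 0.59242382, -0.02164706]), np.float64(-7.006839452282952), 6, np.float64(0.0014014428578991156))
(array([ 0.58825582, -0.03183591]), np.float64(-7.731902677592113), 4, np.float64(0.0020273472408615587))
[ 0.50089396 -0.11427283  0.0795599 ] [-4.22126348e-01  1.15382481e-01  2.08001762e+00  3.70530732e-04
  9.44671067e-01 -9.11099429e-01]
```

```bash
python3 -m handwheel '[[[0,-0.0064,0.0066,0,-4],[0,-0.0059,0.0071,0,-4],[0,-0.0054,0.0075,0,-4],[0,-0.0047,0.008,0,-4],[0,-0.0041,0.0083,0,-4],[0,-0.0035,0.0085,0,-4],[0,-0.0028,0.0088,0,-4],[0,-0.0022,0.0089,0,-4],[0,-0.0016,0.0091,0,-4],[0,-0.001,0.0092,0,-4]]]'
python3 - <<'E'
from h import *
print(posts(snap("top")));print(posts(snap("side")));p=ctrl.read_state();print(p["position"],p["qpos"])
E
```

```text
t: 5.55
position: [0.4637, -0.033, 0.0793]
tcp_rot: [0.001, 0.778, 0.629, -0.0]
ft_force: [-1.8, -1.2, 1.2]
finger_gap: -0.002
finger_force: 1.0
(array([ 0.59206959, -0.02169106]), np.float64(-2.533674225736819), 6, np.float64(0.0007135268035680931))
(array([ 0.58858885, -0.030686  ]), np.float64(-3.924869645639352), 6, np.float64(0.002843030882009129))
[ 0.46373897 -0.03210007  0.07907266] [-2.88159476e-01  8.45399435e-03  2.19452194e+00  5.60105036e-04
  9.37377900e-01 -8.10083728e-02]
```

```bash
python3 -m handwheel '[[[0,-0.0006,0.0092,0,-4],[0,0,0.0092,0,-4],[0,0.0008,0.0092,0,-4],[0,0.0014,0.0091,0,-4],[0,0.0021,0.0089,0,-4],[0,0.0028,0.0088,0,-4],[0,0.0035,0.0085,0,-4],[0,0.004,0.0083,0,-4],[0,0.0046,0.008,0,-4],[0,0.0052,0.0076,0,-4]]]'
python3 - <<'E'
from h import *
print(posts(snap("top")));print(posts(snap("side")));p=ctrl.read_state();print(p["position"],p["qpos"])
E
```

```text
t: 6.48
position: [0.4873, 0.0541, 0.0788]
tcp_rot: [-0.0, 0.946, 0.325, -0.0]
ft_force: [-1.2, -0.8, 0.7]
finger_gap: 0.001
finger_force: 0.9
(array([ 0.5923813 , -0.02088612]), np.float64(1.6834137985203774), 5, np.float64(0.0010854312879825107))
(array([ 0.58883266, -0.03036693]), np.float64(1.1379510013577072), 6, np.float64(0.0024732669954245783))
[0.48826012 0.0543948  0.0790008 ] [-9.60981378e-02  6.75627224e-02  2.13336284e+00  4.60022945e-04
  9.38793840e-01  8.08816098e-01]
```

```bash
python3 -m handwheel '[[[0,0.0057,0.0073,0,-4],[0,0.0062,0.0068,0,-4],[0,0.0066,0.0064,0,-4],[0,0.0053,0.0045,0,-3],[0,0.0055,0.0042,0,-3],[0,0.0038,0.0026,0,-2],[0,0.0019,0.0013,0,-1],[0,0.002,0.0012,0,-1],[0,0,0,0,0],[0,0,0,0,0]]]'
python3 - <<'E'
from h import *
print(posts(snap("top")));print(posts(snap("side")));p=ctrl.read_state();print(p["position"],p["qpos"])
E
```

```text
t: 7.42
position: [0.5242, 0.0881, 0.0785]
tcp_rot: [0.0, 0.99, 0.139, 0.0]
ft_force: [0.0, 0.2, 0.3]
finger_gap: 0.002
finger_force: 0.0
(array([ 0.59288773, -0.02070702]), np.float64(-20.85785969874154), 5, np.float64(0.0007231673089148558))
(array([ 0.58917885, -0.0322949 ]), np.float64(-20.81106141728222), 8, np.float64(0.004393028240096991))
[0.52402743 0.0881311  0.07847517] [-2.43922522e-02  1.54556374e-01  2.03808230e+00 -7.00002719e-05
  9.48174826e-01  1.26817532e+00]
```

```bash
python3 -m handwheel '[[[0,0.002,0.0012,0,-1],[0,0.002,0.0011,0,-1],[0,0.001,0.0006,0,-0.5],[0,0.001,0.0005,0,-0.5],[0,0,0,0,0],[0,0,0,0,0]]]'
python3 - <<'E'
from h import *
print(posts(snap("top")));print(posts(snap("side")));p=ctrl.read_state();print(p["position"],p["ft_force"])
E
```

```text
t: 8.02
position: [0.5301, 0.0919, 0.0783]
tcp_rot: [-0.0, 0.994, 0.112, 0.0]
ft_force: [-0.1, 1.0, 0.1]
finger_gap: 0.005
finger_force: 0.0
(array([ 0.59270742, -0.02109383]), np.float64(21.083669696003785), 5, np.float64(0.0006568035885711476))
(array([ 0.58911291, -0.03052824]), np.float64(21.61388085805821), 8, np.float64(0.004107109409018553))
[0.53004497 0.09186283 0.07839642] [ 0.14122583 -0.4781557   0.16396529]
```

```bash
python3 -m handwheel '[[[0,-0.006,-0.004,0,0],[0,-0.006,-0.004,0,0],[0,0,0,0.03,0],[0,0,0,0.035,0],[0,0,0,0.035,0],[0,-0.005,0.03,0.02,0],[0,-0.005,0.035,0,0],[0,-0.005,0.035,0,0],[0,-0.005,0.035,0,0],[0,-0.005,0.035,0,0]]]'
python3 -m handwheel '[[[0,-0.005,0.035,0,0],[0,-0.005,0.035,0,0],[0,-0.005,0.035,0,0],[0,-0.005,0.035,0,0],[0,-0.005,0.03,0,0],[0,0,0,0,0],[0,0,0,0,0]]]'
python3 - <<'E'
from h import *
for i in range(3):
  s=snap("top");c,a,n,e=posts(s);print(c,a,n,e)
print(posts(snap("side")))
W=cloud(s);rgb=s["color"].astype(int);r,g,b=rgb[...,0],rgb[...,1],rgb[...,2]
m=(r>g+40)&(r>b+40)&(abs(W[...,2]-.109)<.008)&(np.hypot(W[...,0]-.5925,W[...,1]+.02)<.12)
v,u=np.nonzero(m);L=rayz(s,np.c_[u,v],.109).mean(0)[:2];print("lid",L,np.degrees(np.arctan2(*(L-c)[::-1])))
for th in(15,25,40):
  m=(r>g+th)&(r>b+th)&(W[...,0]<.45)&(abs(W[...,0]-.42)<.04)&(abs(W[...,1])<.06)
  v,u=np.nonzero(m);A=rayz(s,np.c_[u,v],.010)[:,:2];w=(r-np.maximum(g,b))[v,u];A=(w[:,None]*A).sum(0)/w.sum();print("arrow",A,np.degrees(np.arctan2(*(A-c)[::-1])))
cv2.imwrite("pics/c2.png",cv2.resize(s["color"][130:250,220:350,::-1],None,fx=5,fy=5,interpolation=cv2.INTER_CUBIC))
print(ctrl.read_state()["position"])
E
```

```text
t: 8.95
position: [0.4919, 0.2547, 0.1986]
tcp_rot: [-0.0, 0.994, 0.112, 0.0]
ft_force: [0.4, -0.0, 0.2]
finger_gap: 0.0
finger_force: 0.0
t: 9.53
position: [0.4669, 0.4244, 0.1979]
tcp_rot: [0.0, 0.994, 0.114, -0.0]
ft_force: [-0.7, 0.4, 0.7]
finger_gap: -0.003
finger_force: 0.0
[ 0.59237722 -0.02155199] 21.35962870516785 8 0.0009126913760564917
[ 0.59223409 -0.02144791] 21.34637807426575 8 0.0015523005209827079
[ 0.59230667 -0.02144281] 21.33236535324042 8 0.0015175903248645442
(array([ 0.58880261, -0.0299811 ]), np.float64(21.352309837748678), 8, np.float64(0.0032703041605929156))
lid [ 0.52432688 -0.02067122] 179.34970481523735
arrow [ 0.4303535  -0.01601645] 178.0809775460389
arrow [ 0.4301744  -0.01611182] 178.1167615357679
arrow [ 0.43038472 -0.01604949] 178.09228837120028
[0.46810201 0.42238781 0.19824536]
```

View pics/c2.png

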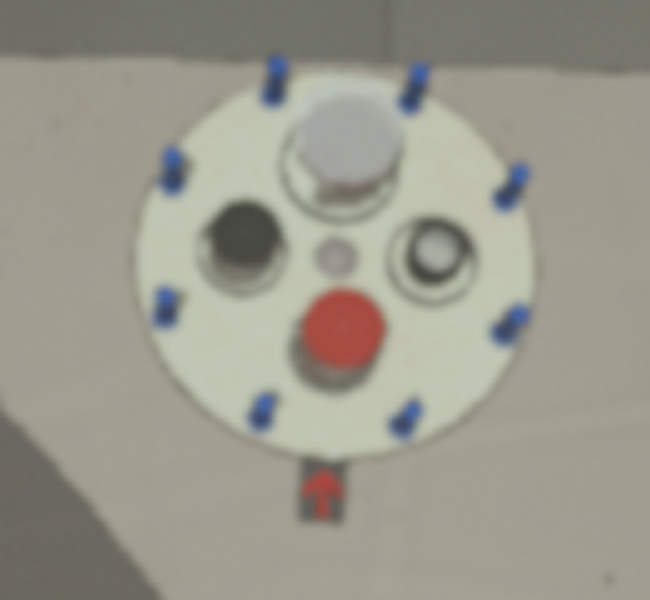

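The picture shows the red lid at (343,328) in the crop, almost in line with the arrow at (323,480). By measurement it is still about 1° short (cup at 178.9°, arrow at 178.1°), so I'll give it one small nudge.

```bash
python3 -m handwheel '[[[0,0.005,-0.034,0,0],[0,0.005,-0.034,0,0],[0,0.005,-0.034,0,0],[0,0.005,-0.034,0,0],[0,0.005,-0.034,0,0],[0,0.005,-0.034,0,0],[0,0.005,-0.034,0,0],[0,0.005,-0.034,0,0],[0,0.005,-0.034,0,0],[0,0.005,-0.033,0,0]]]'
python3 -m handwheel '[[[0,0,0,0,0],[0,0,0,0,0],[0,0,0,-0.03,0],[0,0,0,-0.03,0],[0,0,0,-0.03,0],[0,0,0,-0.02,0],[0,0,0,-0.01,0],[0,0,0,0,0],[0,0,0,0,0]]]'; python3 -c "
from h import *
print(ctrl.read_state()['position'],posts(snap('top')))"
```

```text
t: 10.57
position: [0.5175, 0.0818, 0.1986]
tcp_rot: [0.0, 0.994, 0.111, 0.0]
ft_force: [-0.2, -0.2, -0.6]
finger_gap: -0.004
finger_force: 0.0
t: 11.32
position: [0.5179, 0.0852, 0.0787]
tcp_rot: [-0.0, 0.994, 0.113, 0.0]
ft_force: [-0.3, 0.3, 0.3]
finger_gap: -0.0
finger_force: 0.0
[0.51794694 0.08522216 0.07869281] (array([ 0.59251243, -0.02113169]), np.float64(21.209357601003475), 6, np.float64(0.0012021498314477436))
```

```bash
python3 -m handwheel '[[[0,0.005,0.0028,0,0],[0,0.004,0.0022,0,0],[0,0.002,0.0012,0,0],[0,0.0015,0.001,0,0],[0,0.0012,0.0007,0,0],[0,0.0004,0,0,0],[0,0,0,0,0],[0,0,0,0,0]]]'; python3 -c "
from h import *
print(ctrl.read_state()['position'],[posts(snap('top'))[1] for i in range(3)])"
```

```text
t: 12.03
position: [0.5319, 0.0927, 0.0782]
tcp_rot: [-0.0, 0.994, 0.112, 0.0]
ft_force: [-0.4, -0.1, -0.5]
finger_gap: -0.0
finger_force: 0.0
[0.53194713 0.09270008 0.07824942] [np.float64(20.16719796147729), np.float64(20.06946369860976), np.float64(20.17073147559815)]
```

```bash
python3 -m handwheel '[[[0,-0.006,-0.004,0,0],[0,-0.006,-0.004,0,0],[0,0,0,0.03,0],[0,0,0,0.035,0],[0,0,0,0.035,0],[0,-0.005,0.03,0.02,0],[0,-0.005,0.035,0,0],[0,-0.005,0.035,0,0],[0,-0.005,0.035,0,0],[0,-0.005,0.035,0,0]]]'
python3 -m handwheel '[[[0,-0.005,0.035,0,0],[0,-0.005,0.035,0,0],[0,-0.005,0.035,0,0],[0,-0.005,0.035,0,0],[0,-0.005,0.03,0,0],[0,0,0,0,0],[0,0,0,0,0],[0,0,0,0,0]]]'
python3 - <<'E'
from h import *
for i in range(3):
  s=snap("top");c,a,n,e=posts(s);print(c,a,n)
W=cloud(s);rgb=s["color"].astype(int);r,g,b=rgb[...,0],rgb[...,1],rgb[...,2]
m=(r>g+40)&(r>b+40)&(abs(W[...,2]-.109)<.008)&(np.hypot(W[...,0]-.5925,W[...,1]+.02)<.12)
v,u=np.nonzero(m);L=rayz(s,np.c_[u,v],.109).mean(0)[:2];print("lid",L,np.degrees(np.arctan2(*(L-c)[::-1])))
save(s,"t3.png")
E
```

```text
t: 13.02
position: [0.494, 0.2556, 0.1986]
tcp_rot: [0.0, 0.994, 0.112, 0.0]
ft_force: [-0.0, -0.5, 0.4]
finger_gap: 0.002
finger_force: 0.0
t: 13.68
position: [0.4696, 0.4238, 0.1979]
tcp_rot: [0.001, 0.994, 0.112, -0.0]
ft_force: [0.5, -0.1, -0.5]
finger_gap: 0.001
finger_force: 0.0
[ 0.59219846 -0.02114932] 20.16157811230853 8
[ 0.59218524 -0.02130611] 20.30888141510655 8
[ 0.59188377 -0.02112086] 20.256598851645087 8
lid [ 0.52444893 -0.01876415] 177.9984416080773
```

View pics/t3.png

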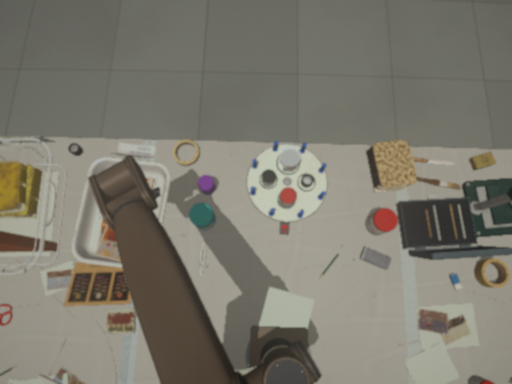

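The picture shows the red lid at (288,198), in line with the arrow at (284,228). By measurement the lid is at 178.0° and the arrow at 178.1°. The hand is clear and nothing else has moved.

```bash
python3 -c "
from cell import ctrl
print(ctrl.finish_job())"
```

```text
the job is handed in; nothing more can be done
None
```

The red-lidded jar now stands at the front, within about half a degree of the arrow by camera measurement; the carousel is at rest, the hand is clear of it, and the job was handed in at about 14 s.

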